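# Set the running clearance of a slide guide

## Robot

A 6-joint arm with a two-finger parallel gripper is mounted at the origin on a cart in front of the work surface, level with it; the furniture and walls round the work are solid. World frame = base frame: x ahead of the robot, y to its left, z up, the work surface at z = 0. Lengths are in m, angles in rad, forces in N, time in s.
With the tool pointing down it reaches from about 0.375 to 0.9 m from the base axis. Payload 3.1 kg.
Tool frame: the origin (TCP) lies midway between the tips of the shut fingers; the grasp point (between the pads) lies 19 mm behind it; x points along the fingers, y is the direction in which the jaws open and shut, and the axes are right-handed (so a half turn about x gives the same grasp; the last joint's range is limited). The gripper opens to 85 mm and grips with 20 to 120 N. Pads are 22 mm wide; open, the fingers measure 114 mm over their backs; the gripper's body (76 mm by 85 mm) begins 54 mm behind the grasp point. The pads swing forward as they close: fully open they stand 13 mm farther back than shut.
Start: joints at [1.109, 0.527, 1.433, -0, 1.181, -0.178], TCP at [0.174, 0.6, 0.231] pointing down, gripper open.
Joint ranges: [-3.08, 3.08], [-0.75, 2.2], [0.22, 2.44], [-1.43, 4.57], [0, 2.65], [-2.85, 2.85]. Speed limits (rad/s): [2.79, 2.79, 3.14, 3.14, 3.14, 3.14].

## Interface

Orientations are given as a unit quaternion [x, y, z, w].
In Python, from station import manip gives the robot as it stands.
- The arm moves only by the tool carry_out, never from a script. Its argument "commands" is a list that holds one entry, the list of rows, each a list of 7 numbers: the shift along the tool's x, y, z in units of 25 mm (1.0 is 25 mm), then the turn, a rotation vector about the tool's x, y, z in units of 5 degrees (1.0 is 5 degrees), then the finger opening in mm, from 0 to 85.4. A call has exactly 5 rows; each row is the pose to reach, as a shift and turn from the pose commanded when the call began, along the tool's axes at that moment; what a row does not reach only later rows make up. A row lasts 1/10 s, in which the tool goes at most 50 mm and 8.59 degrees, less where a joint would pass 70% of its speed; a pose out of reach is approached as far as the arm can. A call with a gripper value outside its range is refused whole. The fingers move at their own pace and stop on an object; "force" is the grip in N (left out, the last holds). Time passes only in rows, so rows that repeat a pose let the fingers close, or fill a call up. It gives the time, the measured TCP pose, the force and the opening at its end, in the units of the state.
- manip.sense(): the state, without advancing time (a new reading comes with each control period).
- manip.snapshot(name): name is "scene" or "top"; returns a dict with "image" (480x640x3 uint8, red, green, blue), "fx", "fy", "cx", "cy" (pixels), "rvec" (rotation vector, rad) and "tvec" (3), from world to camera coordinates, as OpenCV has them. Camera axes: x right, y down, z forward; pixel columns grow to the right and rows downward; lengths in m; the calibration is good to about 2 mm. A picture is of the moment at which its call begins. There is no depth.
- manip.sign_off(): hands the job in, once; it reports no verdict.
The state is a dict: "t": time; "q": joint angles; "qd": joint speeds; "tau": joint torques, N m; "tcp_pos": TCP position; "tool_rot": TCP orientation; "force": force on the tool from outside, world axes, zero at the start; "ft_torque": the same for the moment, N m; "finger_gap": opening from 0.0 (shut) to 1.0 (fully open).
Only numpy, scipy, OpenCV 4.12 (cv2) and the standard library are available. Lean on these libraries where they do the work, as an engineer would, in place of code of your own. Each camera call takes 0.05 s, during which the arm holds its last target.

## Task

Lift the saddle-shaped setting gauge up off its hook and lower it (do not drop it) fully down over the fixed rail of the slide guide, so that one leg stands between rail and jaw, and let go of it. Then turn the thumbscrew clockwise until the jaw seats on the gauge and the screw stops, back it off a quarter turn, and finish still gripping the thumbscrew there, so that I can tighten its lock nut. Leave the tape measure, the wooden block and the pliers where they are.

Things in the scene. Friction and masses are not known exactly. Their poses are not given: they have to be found in the camera images.
- gauge_grip (a point): Loose setting gauge, 0.1 to 0.21 kg: an upside-down U of bare aluminium with a black upright tab on top. This point is the tab's centre; x along the tab, y across it, z up. Tab 34 (x) x 14 (y) x 40 mm high; grip it across its 14 mm. Its foot, 20 mm below this point, is the crown's flat top. Half a turn makes no difference.
- gauge_slot (a point): The same gauge: middle of the crown's underside, 30 mm below gauge_grip, same axes. Crown 40 (x) x 38 (y) mm, 10 mm thick. From it two legs, each 8 mm thick and 40 mm long, reach 30 mm down, with an open slot 22 mm wide (y) between them. At the start the crown rests on the hook's arm, legs astride it, parallel to it.
- hook_stand: Fixed hook stand, grey on a wooden foot; origin on the table, x along the level arm. Arm 14 mm thick (y), its top at z = 120 mm, from x = -42 to +45 mm; its tip turns up 10 mm, and the post at x = +52 mm (20 mm wide) rises 16 mm above it. Lift the gauge straight up at least 50 mm to clear it.
- guide: Fixed slide guide on a dark steel base plate 130 (x) x 190 (y) x 10 mm, centred at y = -10 mm; origin on the table. Fixed rail along x at y = +50 mm; sliding jaw on the rail's -y side; grey housing with the thumbscrew at x = 0, y = -58 mm, its top at z = 50 mm.
- rail_top (a point): Middle of the fixed rail's top, 50 mm above the table; x along the rail, y away from jaw and thumbscrew. An upright steel rib 90 mm long, 14 mm thick, 40 mm high. The gauge goes astride it, parallel to it, either way round, until its crown rests on the top (gauge_grip 30 mm above this point, sideways within 4 mm).
- jaw_face (a point): Top edge of the sliding steel jaw on the face towards the rail, 40 mm above the table; same axes as the guide. Jaw 60 mm long (x), 16 mm thick (y). It moves 8 mm per rad of the thumbscrew, towards the rail when clockwise. At the start 15 to 18 mm lie free between jaw and rail for the 8 mm leg.
- screw_grip (a point): Centre of the thumbscrew's steel wing, on its upright axis, 80 mm above the table; x along the wing, y across it. Wing 52 mm long, 10 mm thick, 30 mm high; grip it across the 10 mm. Below it a slimmer hub, a brass lock nut (25 mm wide, top 20 mm below this point) and flange. It turns level, neither rising nor sinking, against about 0.06 N m of friction, and stays where left.
- thumbscrew (a joint): Angle of the thumbscrew in rad, growing clockwise seen from above. It stops hard at 2.20, where the jaw seats on the gauge; 0 is fully open. At the start 0.95 to 1.30. A quarter turn back from the seat is 0.63.
- tape_measure_mid (a point): Bystander: a yellow and black tape measure, 36 x 77 x 62 mm; its centre.
- block_a_mid (a point): Bystander: a pine block off-cut, 45 x 90 x 38 mm; its centre.
- pliers_mid (a point): Bystander: pliers with red handles, 65 x 158 x 14 mm, lying flat; its centre.
There are look-alikes about, which are no part of the job. What is shaped like the part that bears gauge_grip but green or red is not meant.

How it is judged:
By the outcome, as a careful person would: the job done as asked, in the order asked, and still so for the second after the job is handed in, while the arm keeps its last pose, push and grip.
It also fails if it takes over 51 s, if anything falls off the work surface, if the arm or the gripper's body presses on something with over 40 N, if the wrist force passes 120 N, or if a joint passes its speed limit or range.

## Working session

There is one attempt and no reset: what is moved stays moved. The work goes in short steps, Python scripts to look and compute and a tool call to move; the robot and the scene stay as the last step left them, time stands still between calls to the robot, and variables do not carry over. Pictures are saved under pics/ and viewed, and the job is handed in when it is done.

Besides the shell and the picture viewer there is one more tool, called as name(argument=value, ...) on one line, values as JSON. carry_out: Moves the arm, as the interface text tells. Its arguments: {"type":"object","properties":{"commands":{"type":"array"},"force":{"type":"number"}},"required":["commands"]}

```bash
mkdir -p pics; ls
python3 - <<'E'
from station import manip
import cv2,numpy as np,pickle
s=manip.sense()
for k,v in s.items(): print(k,np.round(v,4))
for n in("scene","top"):
    d=manip.snapshot(n); cv2.imwrite(f"pics/{n}0.png",d["image"][:,:,::-1]); pickle.dump(d,open(f"{n}0.pkl","wb"))
    R=cv2.Rodrigues(np.array(d["rvec"]))[0]; print(n,d["fx"],d["cx"],d["cy"],-R.T@np.array(d["tvec"]),R[2])
E
```

```text
pics
t 0.0
q [ 1.1095  0.5285  1.4339  0.      1.1814 -0.1785]
qd [-0.0004 -0.0005 -0.0009  0.0012  0.0015 -0.0004]
tau [-9.00000e-04 -4.42357e+01 -1.78022e+01 -1.00000e-04  8.50000e-03
  0.00000e+00]
tcp_pos [0.174  0.5995 0.2303]
tool_rot [ 0.0989  0.7003 -0.1004  0.6998]
force [-0.0689 -0.1369  0.1963]
ft_torque [ 0.0186 -0.0539  0.0082]
finger_gap 1.0012
scene 599.9536611574944 322.6501113195542 244.21786300033705 [-0.16583108 -0.60457438  0.70734431] [ 0.64702343  0.58418497 -0.48998837]
top 509.1406008615025 317.995538102911 250.95700692528783 [0.36733755 0.10908515 1.41777464] [ 1.86071086e-01 -3.37615099e-04 -9.82536227e-01]
```

View pics/scene0.png

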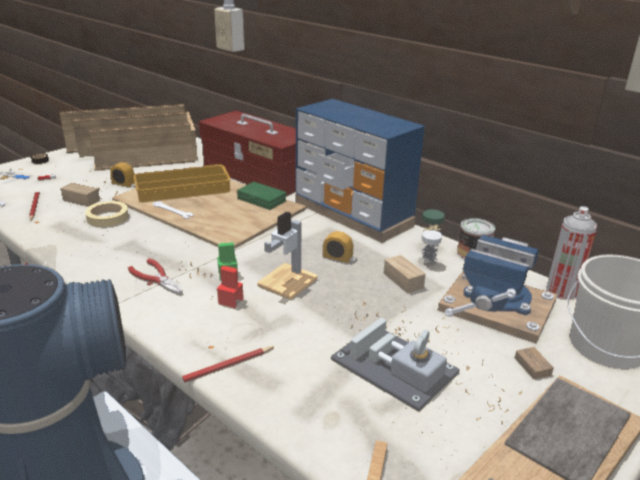

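View pics/top0.png

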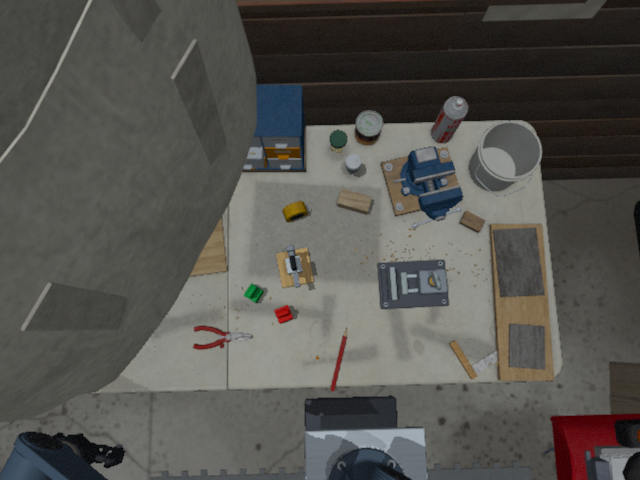

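The black-tabbed aluminium part sits on the hook stand, at scene (284,228) and top (294,263). Two things could be mistaken for it: a green part at scene (228,262) / top (254,294), and a red one at scene (231,288) / top (284,314). I choose the black/aluminium one on the hook and will check it in close crops.

Run:
```python
import cv2,numpy as np,pickle
def crop(n,x0,y0,w,h,f):
    im=pickle.load(open(n+"0.pkl","rb"))["image"][:,:,::-1]
    return cv2.resize(im[y0:y0+h,x0:x0+w],None,fx=f,fy=f,interpolation=cv2.INTER_NEAREST)
cv2.imwrite("pics/c1.png",np.hstack([crop("scene",250,200,80,100,5),crop("top",265,237,60,75,20/3)]))
cv2.imwrite("pics/c2.png",np.hstack([crop("scene",325,310,140,100,2.8)[:270],crop("top",370,250,85,65,270/65)]))
```

```text
(no output)
```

View pics/c1.png

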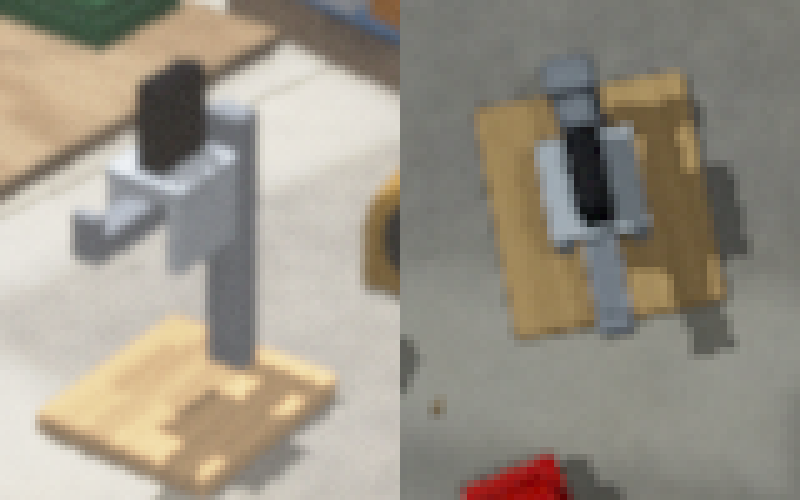

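View pics/c2.png

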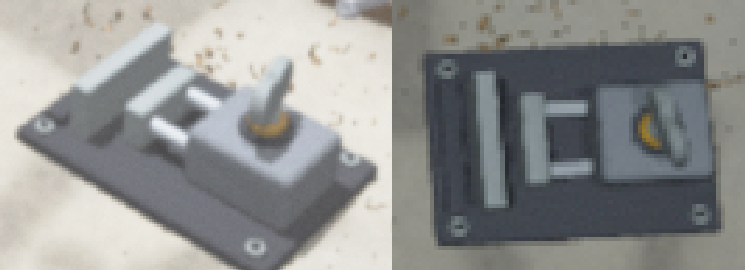

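```bash
cat > h.py <<'E'
import cv2,numpy as np,pickle
def K(d): return np.array([[d["fx"],0,d["cx"]],[0,d["fy"],d["cy"]],[0,0,1.]])
def RT(d): return cv2.Rodrigues(np.array(d["rvec"],float))[0],np.array(d["tvec"],float).ravel()
def ray(d,p,z):
    R,t=RT(d); v=R.T@np.linalg.inv(K(d))@np.array([p[0],p[1],1.]); c=-R.T@t
    return c+v*(z-c[2])/v[2]
def proj(d,P):
    return cv2.projectPoints(np.atleast_2d(np.array(P,float)),np.array(d["rvec"],float),np.array(d["tvec"],float),K(d),None)[0][:,0]
def tri(d1,p1,d2,p2):
    P=[K(d)@np.c_[RT(d)] for d in(d1,d2)]
    X=cv2.triangulatePoints(P[0],P[1],np.array(p1,float).reshape(2,1),np.array(p2,float).reshape(2,1)).ravel()
    X=X[:3]/X[3]; return X,proj(d1,X)[0]-p1,proj(d2,X)[0]-p2
def load(n): return pickle.load(open(n+".pkl","rb"))
def wcent(w):
    y,x=np.mgrid[:w.shape[0],:w.shape[1]]; return np.array([(w*x).sum(),(w*y).sum()])/w.sum()
E
python3 - <<'E'
from h import *
s,t=load("scene0"),load("top0")
# tab: darkness masks
c=[]
for d,(x0,y0,x1,y1) in((s,(274,208,295,238)),(t,(286,252,301,274))):
    g=d["image"].max(2)[y0:y1,x0:x1].astype(np.uint8)
    m=(g<75).astype(np.uint8)
    n,l,st,ce=cv2.connectedComponentsWithStats(m); i=1+st[1:,4].argmax(); print(st[i],ce[i]+[x0,y0]); c.append(ce[i]+[x0,y0])
    np.set_printoptions(linewidth=220); print(g)
X=tri(s,c[0],t,c[1]); print(X)
E
```

```text
[  4   5  13  21 216] [283.97685185 222.89351852]
[[153 177 186 194 196 197 197 196 194 195 193 196 196 198 199 198 196 198 195 196 196]
 [190 198 196 199 198 199 200 197 195 193 194 195 199 199 197 200 195 197 195 196 195]
 [205 202 204 205 199 198 199 202 202 195 193 187 190 188 188 192 194 195 194 195 195]
 [212 210 206 209 208 203 203 204 203 192 179 162 160 161 161 168 181 192 190 189 183]
 [213 213 213 213 211 210 205 203 197 173 139 111  99  97 103 120 151 176 180 175 157]
 [209 211 212 211 209 208 200 186 169 127  91  69  64  65  65  74 111 150 155 144 125]
 [210 209 209 211 203 192 170 137 107  83  68  62  61  61  56  59  84 120 119 118 112]
 [213 211 210 201 176 144 113  84  66  65  61  58  58  57  59  54  70  95 106 119 141]
 [214 213 207 179 130  92  72  64  64  60  60  57  56  56  55  58  71  97 121 154 185]
 [215 215 198 149  90  62  61  63  58  60  56  57  53  53  55  57  77 123 159 193 213]
 [211 212 195 137  76  56  58  61  62  61  58  52  59  56  55  60  91 152 194 216 219]
 [205 208 192 132  70  54  55  57  58  54  57  55  60  53  58  58  97 162 206 217 216]
 [202 
[... 2408 characters left out ...]
118 115 115 107]
 [148 179 179 172 125  42  34  33  27  24  76 111 116 117 113]
 [151 179 179 176 140  65  37  35  30  24  56  99 115 115 115]
 [145 171 180 180 151  72  31  34  23  24  48  96 116 117 117]
 [137 159 178 180 163 105  19  21  16  10  36  92 116 116 116]
 [131 154 181 181 176 138  58  10  12   8  37  93 117 117 116]
 [127 150 181 181 180 168 122  47  65  85  93 134 155 142 119]
 [133 149 179 180 180 180 165 146 137 118 104 121 138 124 103]
 [136 143 169 167 152 146 143 140 127 117 120  94  72  77  74]
 [136 129 128 122  93 104 113 113 111 123 133 111  95  95  91]]
(array([0.57952582, 0.17367729, 0.15043115]), array([ 0.44748521, -0.05243973]), array([-0.31564035,  0.3877962 ]))
```

Run:
```python
from h import *
s,t=load("scene0"),load("top0")
def sub(d,x0,y0,x1,y1,f=8):
    g=d["image"][y0:y1,x0:x1]
    return cv2.resize(g,None,fx=f,fy=f,interpolation=cv2.INTER_CUBIC)
def big(m):
    n,l,st,ce=cv2.connectedComponentsWithStats(m.astype(np.uint8)); i=1+st[1:,4].argmax(); return (l==i).astype(np.uint8),ce[i]
def px(p,x0,y0,f=8): return (np.array(p)+.5)/f-.5+[x0,y0]
a=sub(t,286,256,301,274).max(2); m,ct=big(a<72); ct=px(ct,286,256)
b=sub(s,274,208,295,238).max(2); m2,cs=big(b<92); cs=px(cs,274,208)
print("tab",cs,ct,tri(s,cs,t,ct))
# edges from upsampled rows
L=[];R=[]
for r in range(4*8-8*0,m.shape[0]):
    c=np.where(m[r])[0]
    if len(c)>20 and 8*3<r<8*11: pass
    if len(c)>20: L.append(px((c[0]-.5,r),286,256));R.append(px((c[-1]+.5,r),286,256))
for E,z in((L,.17),(R,.13)):
    E=np.array(E)[8:-16]; v=cv2.fitLine(E.astype(np.float32),cv2.DIST_HUBER,0,.01,.01).ravel()
    p=ray(t,v[2:],z);q=ray(t,v[2:]+5*v[:2],z); print("tab dir deg",np.degrees(np.arctan2(*(q-p)[1::-1])),p)
# plate in top
im=t["image"]; x0,y0,x1,y1=365,245,465,325
g=sub(t,x0,y0,x1,y1,4); hsv=cv2.cvtColor(g,cv2.COLOR_RGB2HSV)
mm,_=big(g.max(2)<100); cn=max(cv2.findContours(mm,0,1)[0],key=cv2.contourArea)
h=cv2.convexHull(cn); q=cv2.approxPolyDP(h,8,True)[:,0]; 
cv2.imwrite("pics/plate.png",cv2.polylines(g[:,:,::-1].copy(),[q],True,(0,0,255)))
W=[ray(t,px(p,x0,y0,4),.010) for p in q]; 
for p,w in zip(q,W): print(px(p,x0,y0,4),w)
r=cv2.minAreaRect(np.array(W)[:,:2].astype(np.float32)*1000); print(r)
g=sub(t,370,250,455,315,9);cv2.imwrite("pics/topg.png",g[:,:,::-1])
g=sub(s,380,320,460,395,9)[:600];cv2.imwrite("pics/sceng.png",g[:,:,::-1])
```

```text
tab [284.00685632 222.92781857] [292.88706459 262.6751892 ] (array([0.57858034, 0.17323563, 0.15080147]), array([ 0.23042475, -0.0267618 ]), array([-0.16252073,  0.1995824 ]))
tab dir deg -170.5593384630716 [0.5705001  0.17747852 0.17      ]
tab dir deg -170.0500433724761 [0.57951058 0.16642154 0.13      ]
[443.875 260.125] [ 0.59738511 -0.24309211  0.01      ]
[447.625 305.125] [ 0.4715528  -0.24403413  0.01      ]
[380.375 307.875] [ 0.46938015 -0.05856028  0.01      ]
[377.375 262.375] [ 0.59648918 -0.05669302  0.01      ]
((533.6289672851562, -150.36651611328125), (127.1194839477539, 186.40057373046875), 0.42893141508102417)
```

View pics/topg.png

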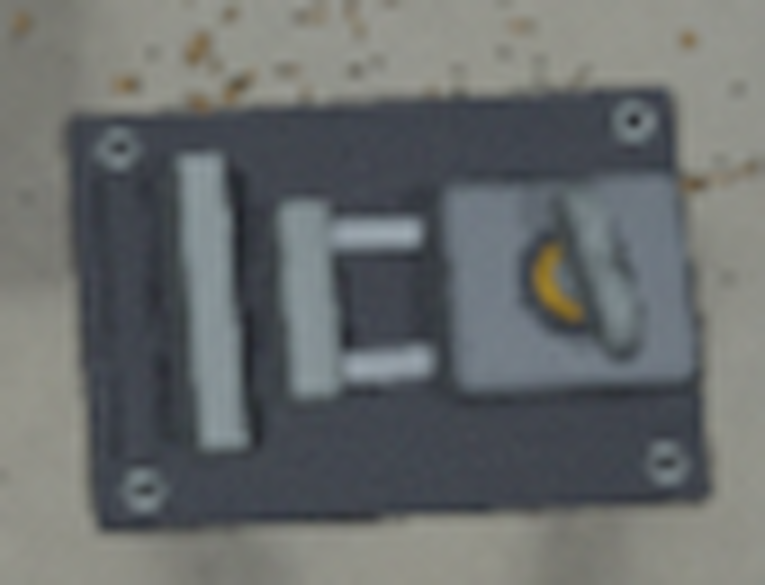

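View pics/sceng.png

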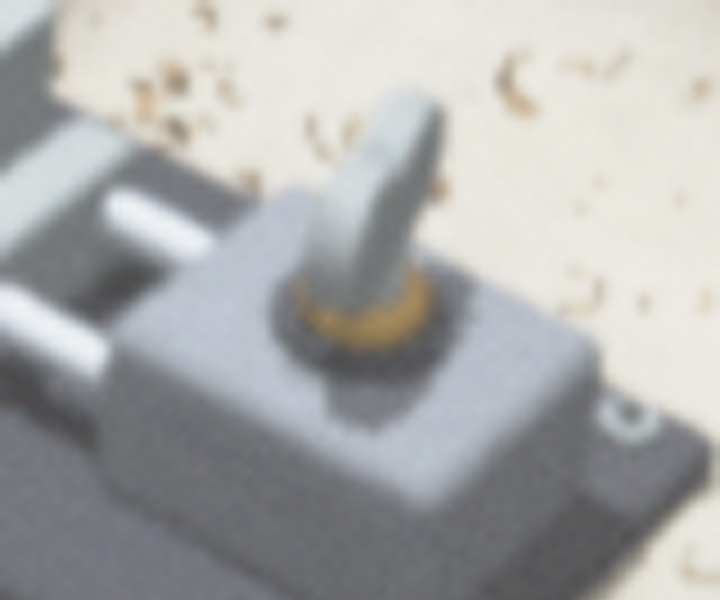

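View pics/plate.png

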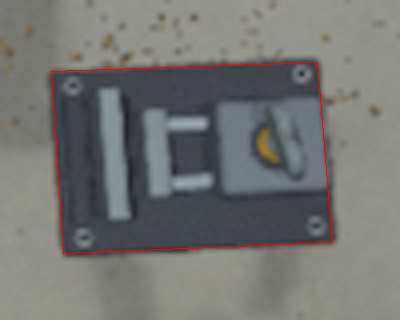

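Run:
```python
from h import *
s,t=load("scene0"),load("top0")
def sub(d,x0,y0,x1,y1,f): return cv2.resize(d["image"][y0:y1,x0:x1],None,fx=f,fy=f,interpolation=cv2.INTER_CUBIC)
g=sub(t,385,262,410,304,8).max(2).astype(np.uint8)
m=(g>118).astype(np.uint8)
n,l,st,ce=cv2.connectedComponentsWithStats(m)
for i in range(1,n):
    if st[i,4]>800:
        c=max(cv2.findContours((l==i).astype(np.uint8),0,1)[0],key=cv2.contourArea)
        for z in(.05,.04):
            W=np.array([ray(t,(p+.5)/8-.5+[385,262],z)[:2]*1000 for p in c[:,0]],np.float32)
            print(z,st[i],cv2.minAreaRect(W))
cv2.imwrite("pics/w.png",np.hstack([sub(t,424,264,449,294,20)[:,:,::-1],np.zeros((600,10,3),np.uint8),sub(s,410,325,427+3,363-8,20)[:,:,::-1]])[:, :800])
```

```text
0.05 [  40   42   58  260 9575] ((532.716552734375, -91.26297760009766), (88.0881118774414, 14.185979843139648), 0.8216108083724976)
0.04 [  40   42   58  260 9575] ((533.9256591796875, -92.72775268554688), (88.73213195800781, 14.289698600769043), 0.821613609790802)
0.05 [ 130   84   70  172 7939] ((532.087158203125, -124.06214141845703), (23.3317928314209, 58.19746017456055), 86.62857818603516)
0.04 [ 130   84   70  172 7939] ((533.2916259765625, -125.7667007446289), (23.502370834350586, 58.6229133605957), 86.6285400390625)
```

View pics/w.png

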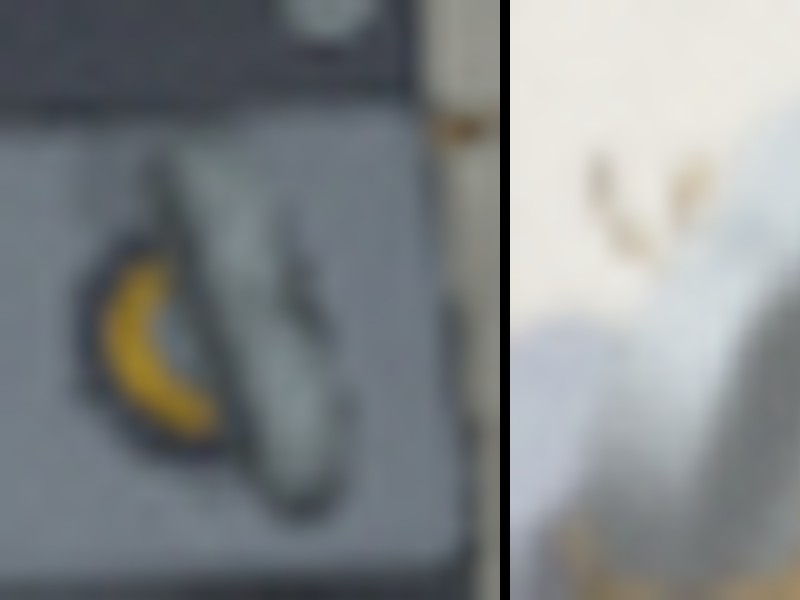

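carry_out(commands=[[[0,-0.9,1.6,-0.4,0,0,50],[0,-1.9,3.2,-0.8,0,0,50],[0,-2.8,4.8,-1.2,0,0,50],[0,-3.8,6.4,-1.6,0,0,50],[0,-4.7,8.1,-2.0,0,0,50]]], force=50)

```text
t: 0.6
tcp_pos: [0.3363, 0.4291, 0.2309]
tool_rot: [0.037, 0.706, -0.038, 0.706]
force: [-0.1, 0.1, -0.1]
finger_gap: 0.586
```

```bash
python3 -c "
from h import *
plan([.5785,.1733,.20],99.7)"
```

```text
shift [ 1.236 -9.147 10.717] turn [-3.156 -0.012  0.009] t 0.6 F [-0.11  0.13 -0.12] gap 50.0 q6 -0.76
  tcp [0.3363 0.4291 0.2309] yaw y 83.92 tilt 0.07 M [ 0.041 -0.012  0.015]
```

carry_out(commands=[[[0,-1.2,1.4,-0.6,0,0,50],[0,-2.4,2.8,-1.2,0,0,50],[0,-3.6,4.2,-1.8,0,0,50],[0,-4.8,5.6,-2.4,0,0,50],[0,-6.0,7.0,-3.15,0,0,50]]])

```text
t: 1.1
tcp_pos: [0.4946, 0.2611, 0.231]
tool_rot: [-0.06, 0.705, 0.06, 0.704]
force: [0.4, 0.6, -0.9]
finger_gap: 0.589
```

```bash
python3 -c "
from h import *
plan([.5785,.1733,.20],99.7)"
```

```text
shift [ 1.237 -4.029  2.72 ] turn [-0.004 -0.009 -0.001] t 1.1 F [ 0.44  0.57 -0.91] gap 50.3 q6 -1.45
  tcp [0.4946 0.2611 0.231 ] yaw y 99.68 tilt 0.05 M [ 0.007 -0.014 -0.023]
```

carry_out(commands=[[[0,-1.3,0.9,0,0,0,40],[0,-2.7,1.8,0,0,0,40],[0,-4.03,2.72,0,0,0,40],[0.5,-4.03,2.72,0,0,0,40],[1.24,-4.03,2.72,0,0,0,40]]])

```text
t: 1.6
tcp_pos: [0.5788, 0.1737, 0.2002]
tool_rot: [-0.058, 0.704, 0.058, 0.705]
force: [0.1, 0.0, -0.9]
finger_gap: 0.473
```

Run:
```python
from h import *
from station import manip
plan([.5785,.1733,.136],99.7)
for n in("scene","top"):
    d=manip.snapshot(n); pickle.dump(d,open(n+"1.pkl","wb"))
s,t=load("scene1"),load("top1")
f=lambda d,x0,y0,x1,y1,k:cv2.resize(d["image"][y0:y1,x0:x1,::-1],None,fx=k,fy=k,interpolation=cv2.INTER_CUBIC)
cv2.imwrite("pics/g1.png",np.hstack([f(s,244,190,324,290,5),f(t,254,220,334,320,5)]))
```

```text
shift [ 2.569 -0.013 -0.019] turn [-0.061  0.021 -0.002] t 1.6 F [ 0.12  0.04 -0.95] gap 40.4 q6 -1.63
  tcp [0.5788 0.1737 0.2002] yaw y 99.4 tilt 0.1 M [ 0.022 -0.01   0.025]
```

View pics/g1.png

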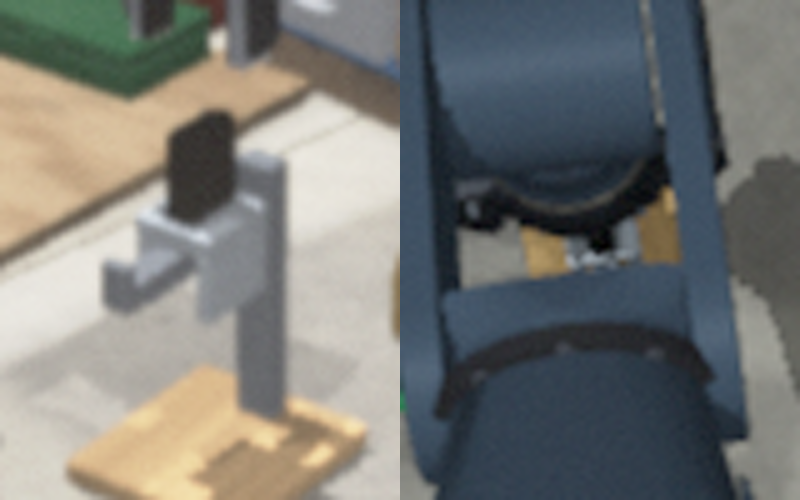

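The scene crop shows the open fingertips at about (152,25) and (255,50), evenly astride the black tab at (205,165) and above it. I'm descending.

carry_out(commands=[[[0.6,0,0,0,0,0,40],[1.3,0,0,0,0,0,40],[2.0,0,0,0,0,0,40],[2.55,0,0,0,0,0,40],[2.55,0,0,0,0,0,40]]])

```text
t: 2.2
tcp_pos: [0.5758, 0.1751, 0.1348]
tool_rot: [-0.059, 0.706, 0.059, 0.703]
force: [0.2, 0.9, -0.3]
finger_gap: 0.472
```

carry_out(commands=[[[0,0,0,0,0,0,5],[0,0,0,0,0,0,5],[0,0,0,0,0,0,5],[0,0,0,0,0,0,5],[0,0,0,0,0,0,5]]])

```text
t: 2.7
tcp_pos: [0.578, 0.1748, 0.1374]
tool_rot: [-0.059, 0.704, 0.059, 0.705]
force: [-1.2, 0.1, 2.9]
finger_gap: 0.155
```

Run:
```python
from h import *
from station import manip
plan([.5785,.1733,.136],99.7)
s=manip.snapshot("scene"); pickle.dump(s,open("scene2.pkl","wb"))
cv2.imwrite("pics/g2.png",cv2.resize(s["image"][170:290,234:334,::-1],None,fx=5,fy=5,interpolation=cv2.INTER_CUBIC))
```

```text
shift [ 0.056 -0.063  0.008] turn [-0.032  0.017 -0.001] t 2.7 F [-1.2   0.06  2.89] gap 13.3 q6 -1.63
  tcp [0.578  0.1748 0.1374] yaw y 99.54 tilt 0.08 M [ 0.068  0.049 -0.03 ]
```

View pics/g2.png

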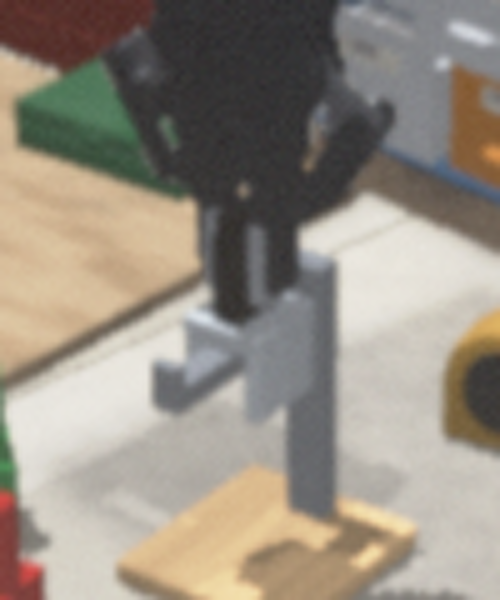

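The fingers have closed on the tab with a gap of about 13–14 mm, and the gauge still sits on the arm. Now I lift it straight up.

carry_out(commands=[[[-0.3,0,0,0,0,0,5],[-0.9,0,0,0,0,0,5],[-1.6,0,0,0,0,0,5],[-2.3,0,0,0,0,0,5],[-3.0,0,0,0,0,0,5]]], force=60)

```text
t: 3.25
tcp_pos: [0.5772, 0.1746, 0.2123]
tool_rot: [-0.059, 0.705, 0.059, 0.704]
force: [0.6, 0.0, -1.4]
finger_gap: 0.156
```

Run:
```python
from h import *
from station import manip
plan([.5328,-.090,.20],90.7)
s=manip.snapshot("scene"); pickle.dump(s,open("scene3.pkl","wb"))
cv2.imwrite("pics/g3.png",cv2.resize(s["image"][130:290,234:334,::-1],None,fx=3.7,fy=3.7,interpolation=cv2.INTER_CUBIC))
```

```text
shift [  0.494 -10.142  -3.507] turn [ 1.769 -0.008  0.002] t 3.25 F [ 0.63  0.04 -1.43] gap 13.3 q6 -1.63
  tcp [0.5772 0.1746 0.2123] yaw y 99.54 tilt 0.04 M [-0.011  0.002  0.051]
```

View pics/g3.png

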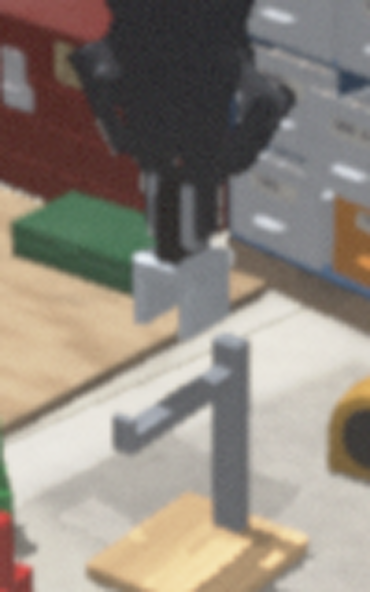

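carry_out(commands=[[[0,-1.3,-0.4,0.3,0,0,5],[0,-2.9,-1.0,0.7,0,0,5],[0,-4.5,-1.5,1.1,0,0,5],[0,-6.1,-2.1,1.5,0,0,5],[0,-7.6,-2.6,1.77,0,0,5]]])

```text
t: 3.8
tcp_pos: [0.544, -0.025, 0.2113]
tool_rot: [-0.004, 0.707, 0.004, 0.707]
force: [0.1, 0.0, -1.8]
finger_gap: 0.15
```

```bash
python3 -c "
from h import *
plan([.5328,-.090,.14],90.7)"
```

```text
shift [ 2.851 -2.594 -0.476] turn [-0.013 -0.008  0.   ] t 3.8 F [ 0.1   0.01 -1.84] gap 12.8 q6 -1.83
  tcp [ 0.544  -0.025   0.2113] yaw y 90.63 tilt 0.04 M [-0.07   0.021  0.064]
```

carry_out(commands=[[[0.2,-1.0,-0.2,0,0,0,5],[0.8,-2.0,-0.4,0,0,0,5],[1.5,-2.6,-0.48,0,0,0,5],[2.2,-2.6,-0.48,0,0,0,5],[2.2,-2.6,-0.48,0,0,0,5]]])

```text
t: 4.3
tcp_pos: [0.5316, -0.0886, 0.1542]
tool_rot: [-0.003, 0.709, 0.005, 0.705]
force: [-0.7, -0.6, -1.4]
finger_gap: 0.154
```

Run:
```python
from h import *
from station import manip
plan([.5328,-.090,.12],90.7)
for n in("scene","top"):
    d=manip.snapshot(n); pickle.dump(d,open(n+"4.pkl","wb"))
s,t=load("scene4"),load("top4")
f=lambda d,x0,y0,x1,y1,k:cv2.resize(d["image"][y0:y1,x0:x1,::-1],None,fx=k,fy=k,interpolation=cv2.INTER_CUBIC)
cv2.imwrite("pics/g4.png",np.hstack([f(s,320,260,420,400,4),f(t,350,220,450,360,4)]))
```

```text
shift [ 1.369 -0.06   0.053] turn [-0.018 -0.064 -0.026] t 4.3 F [-0.69 -0.62 -1.36] gap 13.1 q6 -1.95
  tcp [ 0.5316 -0.0886  0.1542] yaw y 90.61 tilt 0.35 M [-0.004  0.054 -0.046]
```

View pics/g4.png

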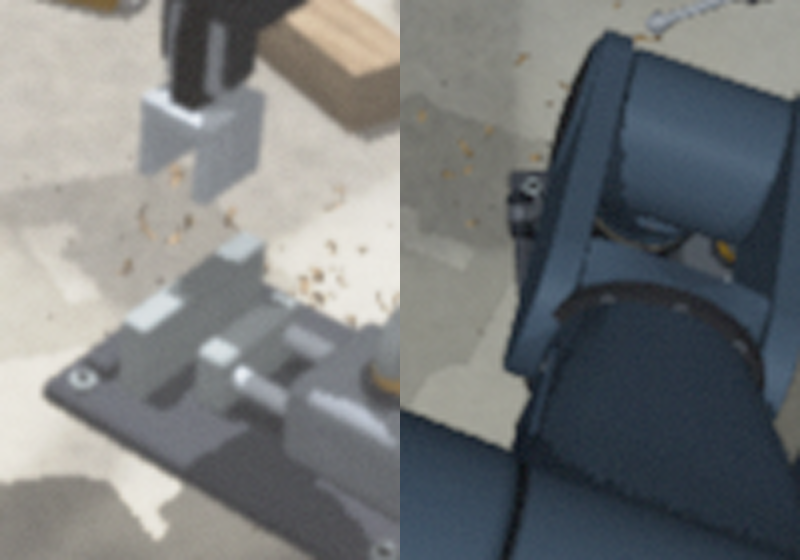

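carry_out(commands=[[[0.4,-0.05,0.05,0,0,0,5],[0.9,-0.05,0.05,0,0,0,5],[1.4,-0.05,0.05,0,0,0,5],[2.0,-0.05,0.05,0,0,0,5],[2.0,-0.05,0.05,0,0,0,5]]])

```text
t: 4.9
tcp_pos: [0.5333, -0.089, 0.1042]
tool_rot: [-0.004, 0.709, 0.005, 0.705]
force: [0.5, -0.3, -0.6]
finger_gap: 0.156
```

Run:
```python
from h import *
from station import manip
plan([.5328,-.090,.0674],90.7)
for n in("scene",):
    d=manip.snapshot(n); pickle.dump(d,open(n+"5.pkl","wb"))
s=load("scene5")
f=lambda d,x0,y0,x1,y1,k:cv2.resize(d["image"][y0:y1,x0:x1,::-1],None,fx=k,fy=k,interpolation=cv2.INTER_CUBIC)
cv2.imwrite("pics/g5.png",f(s,330,280,430,380,6))
# predicted: rail top corners, gauge leg bottoms
tp=manip.sense()["tcp_pos"]; g=tp+[0,0,.0126-.06]
pts=[g+[-.02,sy,0] for sy in(-.019,-.011,.011,.019)]
rl=[np.array([.5328-.045,-.091+sy,.05]) for sy in(-.007,.007)]
print(((proj(s,pts+rl)-[330,280]+.5)*6).round())
```

```text
shift [ 1.47  -0.044 -0.012] turn [ 0.003 -0.056 -0.023] t 4.9 F [ 0.5  -0.25 -0.62] gap 13.3 q6 -1.96
  tcp [ 0.5333 -0.089   0.1042] yaw y 90.71 tilt 0.3 M [ 0.002  0.036 -0.016]
[[245. 332.]
 [223. 320.]
 [166. 288.]
 [145. 276.]
 [159. 378.]
 [122. 357.]]
```

View pics/g5.png

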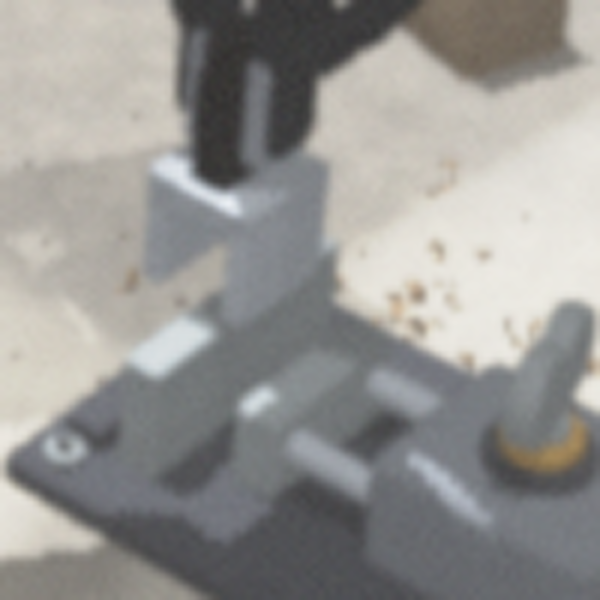

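The leg bottoms show at about (147,275)–(165,283) and (225,318)–(240,328). The rail top's near end is at about (130,355)–(160,378). Both match the predictions to within about 1 px at native scale. I'm lowering.

carry_out(commands=[[[0.2,-0.04,0,0,0,0,5],[0.5,-0.04,0,0,0,0,5],[0.8,-0.04,0,0,0,0,5],[1.1,-0.04,0,0,0,0,5],[1.3,-0.04,0,0,0,0,5]]])

```text
t: 5.45
tcp_pos: [0.5347, -0.0907, 0.0733]
tool_rot: [-0.004, 0.707, 0.004, 0.707]
force: [-0.2, 0.2, -1.6]
finger_gap: 0.154
```

Run:
```python
from h import *
from station import manip
plan([.5328,-.090,.0674],90.7)
```

```text
shift [ 0.234  0.029 -0.076] turn [-0.001 -0.01  -0.004] t 5.45 F [-0.16  0.23 -1.6 ] gap 13.2 q6 -1.96
  tcp [ 0.5347 -0.0907  0.0733] yaw y 90.69 tilt 0.05 M [0.017 0.029 0.006]
```

carry_out(commands=[[[0.05,0,0,0,0,0,5],[0.1,0,0,0,0,0,5],[0.14,0,0,0,0,0,5],[0.17,0,0,0,0,0,5],[0.17,0,0,0,0,0,5]]])

```text
t: 5.95
tcp_pos: [0.5351, -0.0908, 0.0699]
tool_rot: [-0.004, 0.707, 0.004, 0.707]
force: [-0.3, 0.9, -1.1]
finger_gap: 0.153
```

Run:
```python
from h import *
from station import manip
plan([.5328,-.090,.0674],90.7)
d=manip.snapshot("scene")
cv2.imwrite("pics/g6.png",cv2.resize(d["image"][290:380,330:430,::-1],None,fx=6,fy=6,interpolation=cv2.INTER_CUBIC))
```

```text
shift [ 0.101  0.034 -0.092] turn [-0.001  0.002  0.001] t 5.95 F [-0.34  0.89 -1.11] gap 13.1 q6 -1.96
  tcp [ 0.5351 -0.0908  0.0699] yaw y 90.7 tilt 0.01 M [0.043 0.    0.08 ]
```

View pics/g6.png

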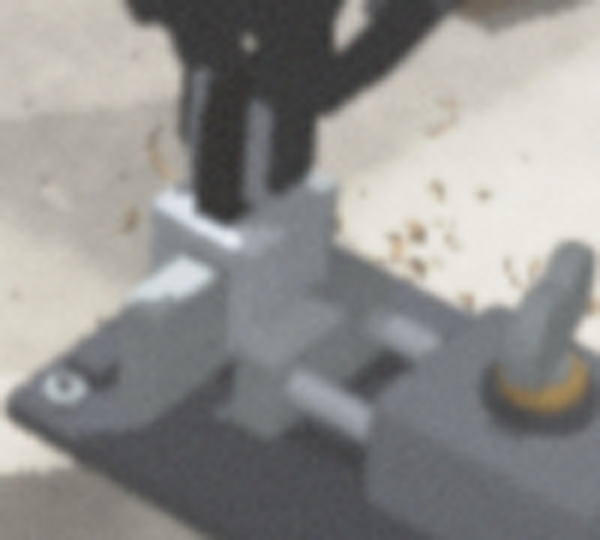

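It is astride the rail, with the near leg between rail and jaw. I continue down gently until contact.

carry_out(commands=[[[0.03,0,0,0,0,0,5],[0.06,0,0,0,0,0,5],[0.09,0,0,0,0,0,5],[0.12,0,0,0,0,0,5],[0.12,0,0,0,0,0,5]]])

```text
t: 6.5
tcp_pos: [0.535, -0.0908, 0.0674]
tool_rot: [-0.004, 0.707, 0.004, 0.707]
force: [-1.5, -0.3, 4.3]
finger_gap: 0.152
```

carry_out(commands=[[[0.02,0,0,0,0,0,5],[0.04,0,0,0,0,0,5],[0.04,0,0,0,0,0,5],[0.04,0,0,0,0,0,5],[0.04,0,0,0,0,0,5]]])

```text
t: 7.0
tcp_pos: [0.5351, -0.0908, 0.0673]
tool_rot: [-0.004, 0.707, 0.004, 0.707]
force: [-3.6, 0.2, 11.0]
finger_gap: 0.155
```

Contact at TCP z = 0.0674, as predicted. The force rises with no further sinking, so the crown is seated. I'm letting go.

carry_out(commands=[[[-0.03,0,0,0,0,0,14],[-0.03,0,0,0,0,0,34],[-0.03,0,0,0,0,0,34],[-0.03,0,0,0,0,0,34],[-0.03,0,0,0,0,0,34]]])

```text
t: 7.5
tcp_pos: [0.535, -0.0908, 0.0663]
tool_rot: [-0.004, 0.707, 0.004, 0.707]
force: [-0.6, -0.9, -0.3]
finger_gap: 0.4
```

carry_out(commands=[[[-0.5,0,0,0,0,0,34],[-1.2,0,0,0,0,0,34],[-1.9,0,0,0,0,0,34],[-2.6,0,0,0,0,0,34],[-3.2,0,0,0,0,0,34]]])

```text
t: 8.0
tcp_pos: [0.5353, -0.0909, 0.1483]
tool_rot: [-0.004, 0.707, 0.004, 0.708]
force: [1.1, -0.5, -0.9]
finger_gap: 0.394
```

Run:
```python
from h import *
from station import manip
plan([.5331,-.198,.145],90+17)
for n in("scene","top"):
    d=manip.snapshot(n); pickle.dump(d,open(n+"7.pkl","wb"))
s,t=load("scene7"),load("top7")
f=lambda d,x0,y0,x1,y1,k:cv2.resize(d["image"][y0:y1,x0:x1,::-1],None,fx=k,fy=k,interpolation=cv2.INTER_CUBIC)
cv2.imwrite("pics/g7.png",np.hstack([f(s,325,290,425,390,4),f(t,370,240,470,340,4)]))
```

```text
shift [ 0.135 -4.283 -0.141] turn [-3.261  0.014  0.008] t 8.0 F [ 1.1  -0.54 -0.94] gap 33.7 q6 -1.96
  tcp [ 0.5353 -0.0909  0.1483] yaw y 90.7 tilt 0.08 M [-0.025 -0.014 -0.019]
```

View pics/g7.png

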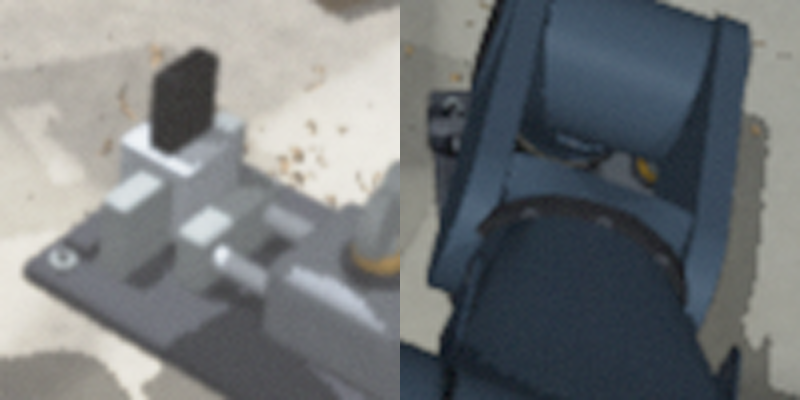

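The gauge stands free on the rail: black tab at (183,100), and the near leg between rail and jaw at about (195,200). Now the thumbscrew.

carry_out(commands=[[[0,-0.9,0,-0.6,0,0,40],[0,-1.9,-0.1,-1.3,0,0,40],[0,-2.9,-0.1,-2.0,0,0,40],[0,-3.8,-0.1,-2.7,0,0,40],[0,-4.28,-0.14,-3.26,0,0,40]]])

```text
t: 8.6
tcp_pos: [0.5329, -0.1997, 0.1462]
tool_rot: [-0.105, 0.699, 0.105, 0.699]
force: [0.5, 0.7, -0.4]
finger_gap: 0.465
```

Run:
```python
from h import *
from station import manip
plan([.5333,-.198,.067],90+17)
for n in("scene","top"):
    d=manip.snapshot(n); pickle.dump(d,open(n+"8.pkl","wb"))
s,t=load("scene8"),load("top8")
f=lambda d,x0,y0,x1,y1,k:cv2.resize(d["image"][y0:y1,x0:x1,::-1],None,fx=k,fy=k,interpolation=cv2.INTER_CUBIC)
cv2.imwrite("pics/g8.png",np.hstack([f(s,365,270,465,390,5)[:, :],f(t,410,240,470,360,5)]))
```

```text
shift [3.167 0.062 0.036] turn [0.009 0.    0.006] t 8.6 F [ 0.5   0.67 -0.43] gap 39.7 q6 -2.42
  tcp [ 0.5329 -0.1997  0.1462] yaw y 107.05 tilt 0.03 M [0.016 0.04  0.015]
```

View pics/g8.png

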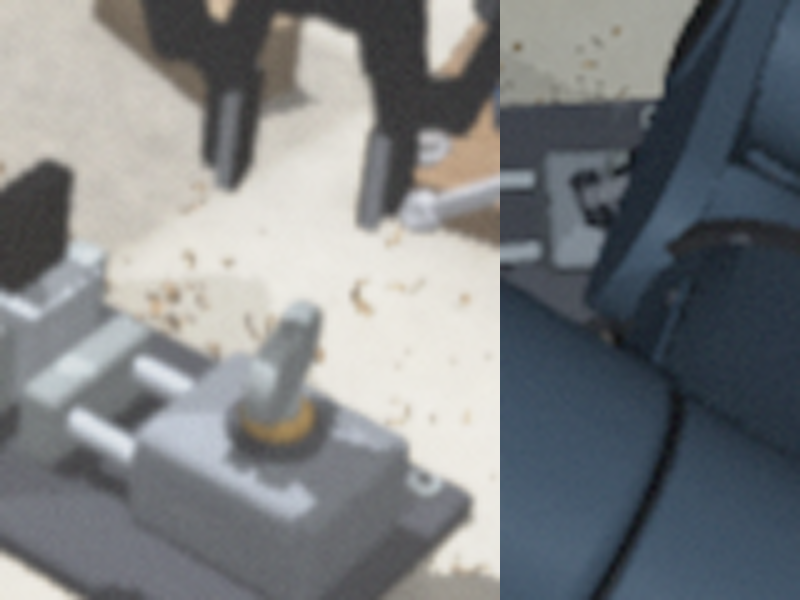

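The open fingers at (228,185) and (380,225) straddle the wing at (283,355), and the gauge is clear. I descend onto the wing.

carry_out(commands=[[[0.6,0.06,0.03,0,0,0,40],[1.3,0.06,0.03,0,0,0,40],[2.0,0.06,0.03,0,0,0,40],[2.6,0.06,0.03,0,0,0,40],[3.05,0.06,0.03,0,0,0,40]]])

```text
t: 9.2
tcp_pos: [0.5324, -0.1948, 0.0691]
tool_rot: [-0.104, 0.7, 0.105, 0.699]
force: [-0.4, 1.1, -0.1]
finger_gap: 0.47
```

carry_out(commands=[[[0,0,0,0,0,0,40],[0,0,0,0,0,0,14],[0,0,0,0,0,0,3],[0,0,0,0,0,0,3],[0,0,0,0,0,0,3]]], force=25)

```text
t: 9.7
tcp_pos: [0.5349, -0.199, 0.0712]
tool_rot: [-0.107, 0.698, 0.103, 0.701]
force: [0.3, -7.2, -4.6]
finger_gap: 0.107
```

Run:
```python
from h import *
from station import manip
plan([.5333,-.198,.068],90+17)
for n in("scene",):
    d=manip.snapshot(n); pickle.dump(d,open(n+"9.pkl","wb"))
s=load("scene9")
f=lambda d,x0,y0,x1,y1,k:cv2.resize(d["image"][y0:y1,x0:x1,::-1],None,fx=k,fy=k,interpolation=cv2.INTER_CUBIC)
cv2.imwrite("pics/g9.png",f(s,335,280,465,390,5))
```

```text
shift [ 0.127  0.059 -0.051] turn [0.004 0.031 0.071] t 9.7 F [ 0.27 -7.22 -4.6 ] gap 9.1 q6 -2.42
  tcp [ 0.5349 -0.199   0.0712] yaw y 107.02 tilt 0.39 M [-0.879 -0.08  -0.042]
```

View pics/g9.png

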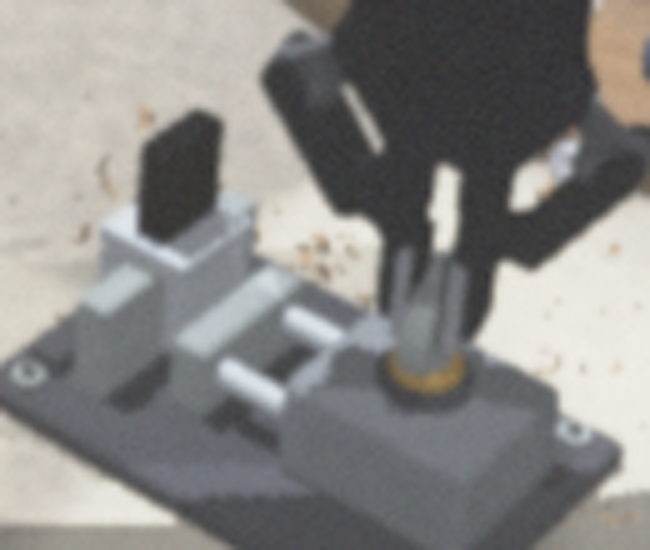

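The fingers are on the wing with a gap of about 9–10 mm, and the jaw and gauge are unchanged. A side force of −7 N shows the axis lies slightly further −y, so I relax it.

carry_out(commands=[[[0,-0.03,0,0,0,0,3],[0,-0.06,0,0,0,0,3],[0,-0.09,0,0,0,0,3],[0,-0.09,0,0,0,0,3],[0,-0.09,0,0,0,0,3]]])

```text
t: 10.25
tcp_pos: [0.5349, -0.1991, 0.0711]
tool_rot: [-0.105, 0.699, 0.104, 0.7]
force: [2.1, -3.2, 2.6]
finger_gap: 0.111
```

```bash
python3 -c "
from h import *
plan([.5333,-.198,.07],90+17)"
```

```text
shift [ 0.045  0.061 -0.049] turn [0.    0.023 0.029] t 10.25 F [ 2.12 -3.23  2.57] gap 9.4 q6 -2.42
  tcp [ 0.5349 -0.1991  0.0711] yaw y 107.0 tilt 0.19 M [-0.454 -0.298 -0.01 ]
```

carry_out(commands=[[[0,-0.06,0,0,0,0,3],[0,-0.06,0,0.5,0,0,3],[0,-0.06,0,1.0,0,0,3],[0,-0.06,0,1.5,0,0,3],[0,-0.06,0,2.0,0,0,3]]], force=50)

```text
t: 10.75
tcp_pos: [0.5349, -0.1992, 0.0712]
tool_rot: [-0.042, 0.705, 0.043, 0.706]
force: [2.4, -0.7, 5.2]
finger_gap: 0.106
```

```bash
python3 -c "
from h import *
plan([.5333,-.198,.07],90+17)"
```

```text
shift [ 0.049  0.055 -0.059] turn [-2.021  0.019  0.   ] t 10.75 F [ 2.44 -0.67  5.19] gap 9.1 q6 -2.25
  tcp [ 0.5349 -0.1992  0.0712] yaw y 96.9 tilt 0.09 M [ 0.101 -0.393  0.096]
```

carry_out(commands=[[[0,0,0,0.8,0,0,3],[0,0,0,1.6,0,0,3],[0,0,0,2.4,0,0,3],[0,0,0,3.2,0,0,3],[0,0,0,4.0,0,0,3]]])

```text
t: 11.25
tcp_pos: [0.5349, -0.1992, 0.0712]
tool_rot: [0.081, 0.702, -0.081, 0.703]
force: [1.9, -0.1, 5.0]
finger_gap: 0.103
```

Run:
```python
from h import *
from station import manip
plan([.5333,-.198,.07],90+17)
d=manip.snapshot("scene"); pickle.dump(d,open("scene10.pkl","wb"))
cv2.imwrite("pics/g10.png",cv2.resize(d["image"][280:390,335:465,::-1],None,fx=5,fy=5,interpolation=cv2.INTER_CUBIC))
```

```text
shift [ 0.048  0.032 -0.074] turn [-6.033e+00  1.900e-02 -2.000e-03] t 11.25 F [ 1.91 -0.12  4.96] gap 8.8 q6 -1.89
  tcp [ 0.5349 -0.1992  0.0712] yaw y 76.83 tilt 0.09 M [ 0.044 -0.417  0.121]
```

View pics/g10.png

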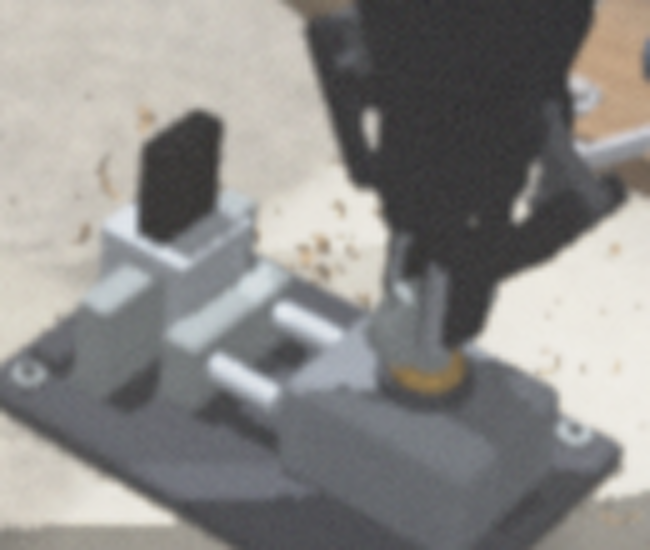

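The wing turns with the gripper, and the jaw has moved towards the rail (front corner from about (175,350) to (163,345)). The gauge is untouched. I continue.

carry_out(commands=[[[0,0,0,0.7,0,0,3],[0,0,0,1.4,0,0,3],[0,0,0,2.1,0,0,3],[0,0,0,2.8,0,0,3],[0,0,0,3.5,0,0,3]]])

```text
t: 11.8
tcp_pos: [0.5349, -0.1992, 0.0712]
tool_rot: [0.187, 0.681, -0.187, 0.683]
force: [2.0, 0.1, 4.4]
finger_gap: 0.105
```

```bash
python3 -c "
from h import *
plan([.5333,-.198,.07],90+17)"
```

```text
shift [ 0.047  0.009 -0.081] turn [-9.528e+00  1.900e-02 -4.000e-03] t 11.8 F [2.04 0.08 4.44] gap 9.0 q6 -1.59
  tcp [ 0.5349 -0.1992  0.0712] yaw y 59.36 tilt 0.09 M [-0.021 -0.465  0.09 ]
```

Turned 47.6° so far with only friction torque. I take smaller steps from here.

carry_out(commands=[[[0,0,0,0.3,0,0,3],[0,0,0,0.6,0,0,3],[0,0,0,0.9,0,0,3],[0,0,0,1.2,0,0,3],[0,0,0,1.5,0,0,3]]])

```text
t: 12.3
tcp_pos: [0.5349, -0.1992, 0.0712]
tool_rot: [0.231, 0.668, -0.23, 0.669]
force: [2.7, -0.3, 4.7]
finger_gap: 0.11
```

```bash
python3 -c "
from h import *
plan([.5333,-.198,.07],90+17)"
```

```text
shift [ 0.047 -0.002 -0.082] turn [-1.1011e+01  1.9000e-02 -5.0000e-03] t 12.3 F [ 2.69 -0.3   4.68] gap 9.4 q6 -1.46
  tcp [ 0.5349 -0.1992  0.0712] yaw y 51.94 tilt 0.1 M [-0.019 -0.503  0.082]
```

carry_out(commands=[[[0,0,0,0.2,0,0,3],[0,0,0,0.4,0,0,3],[0,0,0,0.6,0,0,3],[0,0,0,0.8,0,0,3],[0,0,0,1.0,0,0,3]]])

```text
t: 12.8
tcp_pos: [0.5349, -0.1993, 0.0712]
tool_rot: [0.26, 0.657, -0.259, 0.658]
force: [2.3, -0.2, 5.6]
finger_gap: 0.106
```

Run:
```python
from h import *
from station import manip
plan([.5333,-.198,.07],90+17)
d=manip.snapshot("scene"); pickle.dump(d,open("scene11.pkl","wb"))
cv2.imwrite("pics/g11.png",cv2.resize(d["image"][280:390,335:465,::-1],None,fx=5,fy=5,interpolation=cv2.INTER_CUBIC))
```

```text
shift [ 0.047 -0.008 -0.083] turn [-1.2008e+01  2.0000e-02 -6.0000e-03] t 12.8 F [ 2.32 -0.19  5.55] gap 9.1 q6 -1.37
  tcp [ 0.5349 -0.1993  0.0712] yaw y 46.96 tilt 0.1 M [-0.028 -0.463  0.049]
```

View pics/g11.png

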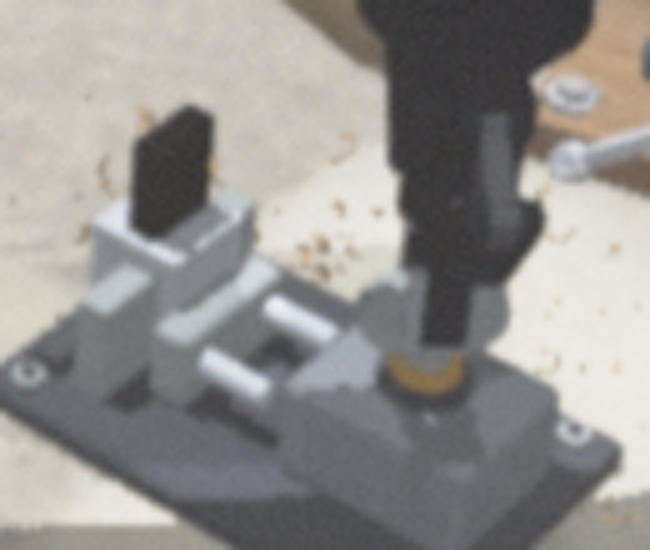

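The jaw now touches the gauge and is sliding it along (tab from (180,175) to (172,172)). There is no stop yet at 60° turned.

carry_out(commands=[[[0,0,0,0.2,0,0,3],[0,0,0,0.4,0,0,3],[0,0,0,0.6,0,0,3],[0,0,0,0.8,0,0,3],[0,0,0,0.8,0,0,3]]])

```text
t: 13.35
tcp_pos: [0.5349, -0.1993, 0.0712]
tool_rot: [0.28, 0.649, -0.281, 0.65]
force: [2.4, 0.0, 5.7]
finger_gap: 0.105
```

```bash
python3 -c "
from h import *
plan([.5333,-.198,.07],90+17)"
```

```text
shift [ 0.048 -0.012 -0.082] turn [-1.2748e+01  1.7000e-02  8.0000e-03] t 13.35 F [2.41 0.02 5.66] gap 9.0 q6 -1.31
  tcp [ 0.5349 -0.1993  0.0712] yaw y 43.26 tilt 0.09 M [-0.003 -0.579  0.965]
```

The moment about the axis jumped to 0.97 N m at tool yaw 43.3°, so the screw is hard against its stop. A quarter turn back is 90° (2.20 − 1.57 = 0.63). In this grasp that would take joint 6 to about −2.88, beyond its limit of −2.85. So I relax, release, lift, turn the tool half a turn and grip the wing again.

carry_out(commands=[[[0,0,0,-0.06,0,0,3],[0,0,0,-0.06,0,0,3],[0,0,0,-0.06,0,0,40],[0,0,0,-0.06,0,0,40],[0,0,0,-0.06,0,0,40]]])

```text
t: 13.85
tcp_pos: [0.5331, -0.1989, 0.0697]
tool_rot: [0.281, 0.65, -0.28, 0.648]
force: [-0.8, 0.2, -0.0]
finger_gap: 0.468
```

carry_out(commands=[[[-0.4,0,0,0,0,0,40],[-0.9,0,0,0,0,0,40],[-1.4,0,0,0,0,0,40],[-2.0,0,0,0,0,0,40],[-2.0,0,0,0,0,0,40]]])

```text
t: 14.35
tcp_pos: [0.5359, -0.2008, 0.1233]
tool_rot: [0.28, 0.647, -0.281, 0.651]
force: [-0.7, -0.5, -0.2]
finger_gap: 0.47
```

Run:
```python
from h import *
from station import manip
plan([.5343,-.1993,.12],43.3-179.9)
print(np.round(manip.sense()["q"],3))
for n in("scene",):
    d=manip.snapshot(n); pickle.dump(d,open(n+"12.pkl","wb"))
cv2.imwrite("pics/g12.png",cv2.resize(d["image"][280:390,335:465,::-1],None,fx=5,fy=5,interpolation=cv2.INTER_CUBIC))
```

```text
shift [ 0.132 -0.006 -0.088] turn [ 3.5979e+01 -2.8000e-02 -1.0300e-01] t 14.35 F [-0.69 -0.55 -0.24] gap 40.2 q6 -1.31
  tcp [ 0.5359 -0.2008  0.1233] yaw y 43.29 tilt 0.34 M [ 0.026 -0.027 -0.003]
[-0.554  0.601  1.667  0.     0.867 -1.309]
```

View pics/g12.png

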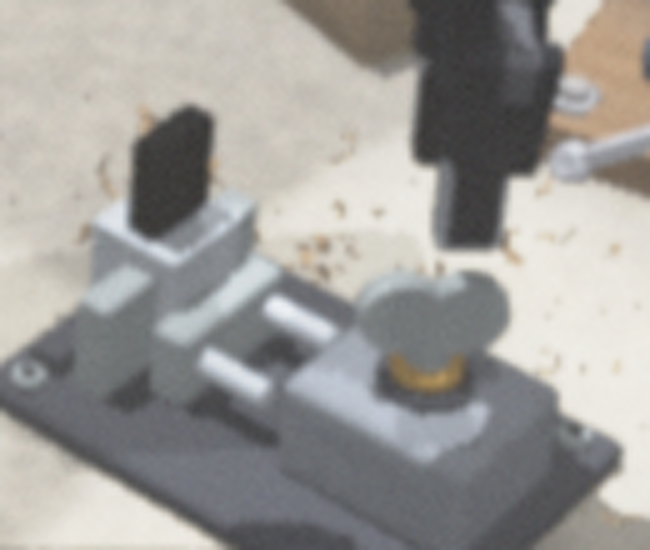

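The wing stays where I left it, spanning (360,310) to (505,300). The jaw is against the leg and the gauge seated. Now the half turn.

carry_out(commands=[[[0,0,0,1.5,0,0,40],[0,0,0,3.1,0,0,40],[0,0,0,4.7,0,0,40],[0,0,0,6.3,0,0,40],[0,0,0,7.9,0,0,40]]])

```text
t: 14.9
tcp_pos: [0.5338, -0.1995, 0.1199]
tool_rot: [0.485, 0.515, -0.485, 0.514]
force: [0.1, -1.0, 0.9]
finger_gap: 0.468
```

carry_out(commands=[[[0,0,0,1.6,0,0,40],[0,0,0,3.2,0,0,40],[0,0,0,4.8,0,0,40],[0,0,0,6.4,0,0,40],[0,0,0,8.0,0,0,40]]])

```text
t: 15.4
tcp_pos: [0.5338, -0.1996, 0.1199]
tool_rot: [-0.631, -0.318, 0.632, -0.318]
force: [-0.1, -0.1, 0.3]
finger_gap: 0.471
```

carry_out(commands=[[[0,0,0,1.6,0,0,40],[0,0,0,3.2,0,0,40],[0,0,0,4.8,0,0,40],[0,0,0,6.4,0,0,40],[0,0,0,8.0,0,0,40]]])

```text
t: 15.9
tcp_pos: [0.5338, -0.1996, 0.1199]
tool_rot: [-0.702, -0.083, 0.703, -0.083]
force: [-0.2, -0.2, 0.6]
finger_gap: 0.469
```

carry_out(commands=[[[0,0,0,1.6,0,0,40],[0,0,0,3.2,0,0,40],[0,0,0,4.8,0,0,40],[0,0,0,6.4,0,0,40],[0,0,0,8.0,0,0,40]]])

```text
t: 16.4
tcp_pos: [0.5338, -0.1996, 0.1199]
tool_rot: [-0.688, 0.162, 0.689, 0.162]
force: [0.5, -0.5, 0.4]
finger_gap: 0.466
```

Run:
```python
from h import *
plan([.5343,-.1993,.070],43.3-180)
```

```text
shift [ 1.994 -0.019 -0.016] turn [ 4.032e+00  1.400e-02 -1.000e-03] t 16.4 F [ 0.53 -0.53  0.36] gap 39.8 q6 1.48
  tcp [ 0.5338 -0.1996  0.1199] yaw y -116.54 tilt 0.07 M [ 0.01   0.003 -0.008]
```

carry_out(commands=[[[0,0,0,1.4,0,0,40],[0,-0.01,0,2.8,0,0,40],[0.5,-0.01,0,4.03,0,0,40],[1.2,-0.01,0,4.03,0,0,40],[1.96,-0.01,0,4.03,0,0,40]]])

```text
t: 16.9
tcp_pos: [0.5344, -0.1996, 0.0709]
tool_rot: [0.65, -0.278, -0.65, -0.278]
force: [-0.2, -0.5, -0.2]
finger_gap: 0.469
```

carry_out(commands=[[[0,0,0,0,0,0,40],[0,0,0,0,0,0,14],[0,0,0,0,0,0,3],[0,0,0,0,0,0,3],[0,0,0,0,0,0,3]]])

```text
t: 17.4
tcp_pos: [0.5351, -0.1996, 0.0722]
tool_rot: [0.651, -0.278, -0.65, -0.277]
force: [2.2, 2.1, 0.4]
finger_gap: 0.106
```

Run:
```python
from h import *
from station import manip
plan([.5343,-.1993,.070],43.3-180)
d=manip.snapshot("scene"); pickle.dump(d,open("scene13.pkl","wb"))
cv2.imwrite("pics/g13.png",cv2.resize(d["image"][280:390,335:465,::-1],None,fx=5,fy=5,interpolation=cv2.INTER_CUBIC))
```

```text
shift [0.087 0.015 0.03 ] turn [ 0.093 -0.023  0.005] t 17.4 F [2.23 2.1  0.41] gap 9.0 q6 1.83
  tcp [ 0.5351 -0.1996  0.0722] yaw y -136.24 tilt 0.12 M [ 0.341 -0.197  0.652]
```

View pics/g13.png

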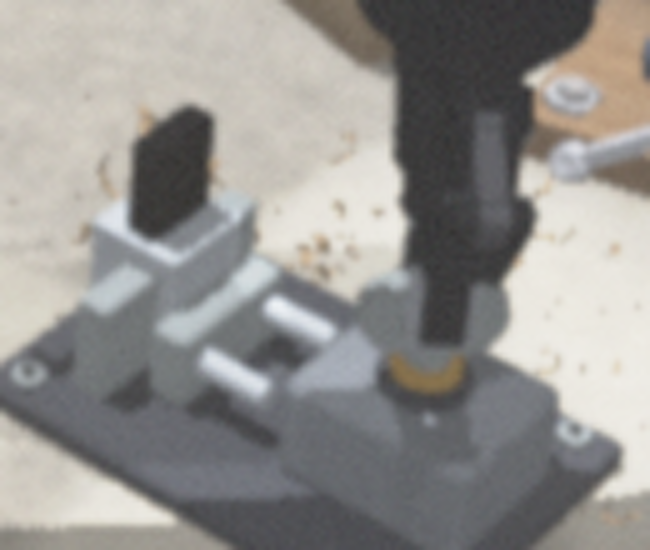

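The wing is gripped again and still loaded against the stop (0.65 N m at yaw −136.2°), with jaw on leg and leg on rail. Now I back off 90°.

carry_out(commands=[[[0,0,0,-0.7,0,0,3],[0,0,0,-1.6,0,0,3],[0,0,0,-2.5,0,0,3],[0,0,0,-3.4,0,0,3],[0,0,0,-4.3,0,0,3]]])

```text
t: 17.95
tcp_pos: [0.5352, -0.1995, 0.0722]
tool_rot: [0.691, -0.152, -0.69, -0.152]
force: [1.8, 2.4, 1.4]
finger_gap: 0.104
```

Run:
```python
from h import *
plan([.5351,-.1996,.072],-46.4)
```

```text
shift [0.007 0.005 0.001] turn [-1.3681e+01 -2.7000e-02 -5.0000e-03] t 17.95 F [1.76 2.38 1.42] gap 8.9 q6 1.45
  tcp [ 0.5352 -0.1995  0.0722] yaw y -114.81 tilt 0.13 M [ 0.365 -0.232 -0.11 ]
```

carry_out(commands=[[[0,0,0,-1.0,0,0,3],[0,0,0,-2.2,0,0,3],[0,0,0,-3.4,0,0,3],[0,0,0,-4.6,0,0,3],[0,0,0,-5.8,0,0,3]]])

```text
t: 18.45
tcp_pos: [0.5352, -0.1993, 0.0722]
tool_rot: [0.707, 0.026, -0.706, 0.026]
force: [2.5, 2.7, 1.5]
finger_gap: 0.103
```

carry_out(commands=[[[0,0,0,-1.0,0,0,3],[0,0,0,-2.2,0,0,3],[0,0,0,-3.4,0,0,3],[0,0,0,-4.6,0,0,3],[0,0,0,-5.8,0,0,3]]])

```text
t: 18.95
tcp_pos: [0.5352, -0.1992, 0.0722]
tool_rot: [0.678, 0.202, -0.677, 0.202]
force: [2.1, 3.0, 2.4]
finger_gap: 0.105
```

Run:
```python
from h import *
plan([.5351,-.1996,.072],-46.4)
```

```text
shift [0.007 0.012 0.012] turn [-2.072 -0.024 -0.011] t 18.95 F [2.11 3.03 2.39] gap 9.0 q6 0.44
  tcp [ 0.5352 -0.1992  0.0722] yaw y -56.76 tilt 0.13 M [ 0.474 -0.317 -0.062]
```

carry_out(commands=[[[0,0,0,-0.7,0,0,3],[0,0,0,-1.4,0,0,3],[0,0,0,-2.08,0,0,3],[0,0,0,-2.08,0,0,3],[0,0,0,-2.08,0,0,3]]])

```text
t: 19.45
tcp_pos: [0.5351, -0.1992, 0.0721]
tool_rot: [0.658, 0.261, -0.656, 0.262]
force: [2.1, 4.9, 5.2]
finger_gap: 0.107
```

Run:
```python
from h import *
from station import manip
plan([.5351,-.1996,.072],-46.4)
for n in("scene","top"):
    d=manip.snapshot(n); cv2.imwrite(f"pics/{n}14.png",d["image"][:,:,::-1]); pickle.dump(d,open(n+"14.pkl","wb"))
s,a=load("scene14"),load("scene13")
f=lambda d:cv2.resize(d["image"][280:390,335:435,::-1],None,fx=4,fy=4,interpolation=cv2.INTER_CUBIC)
cv2.imwrite("pics/g14.png",np.hstack([f(a),f(s)]))
```

```text
shift [0.005 0.013 0.013] turn [-0.038 -0.019 -0.012] t 19.45 F [2.13 4.9  5.19] gap 9.1 q6 0.26
  tcp [ 0.5351 -0.1992  0.0721] yaw y -46.59 tilt 0.11 M [ 0.791 -0.396  0.039]
```

View pics/g14.png

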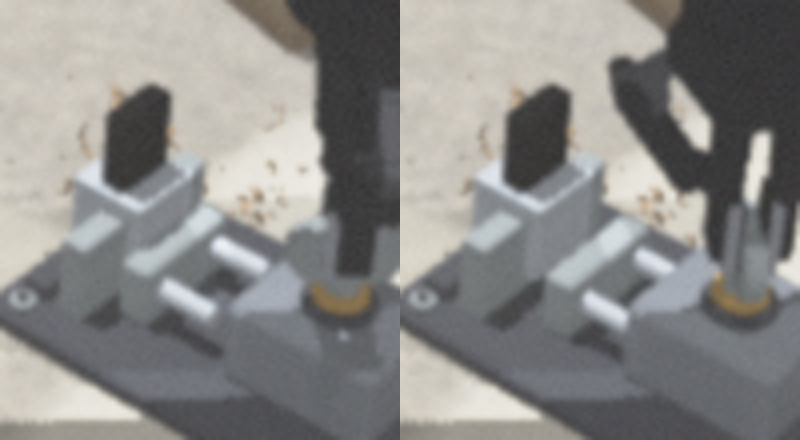

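View pics/scene14.png

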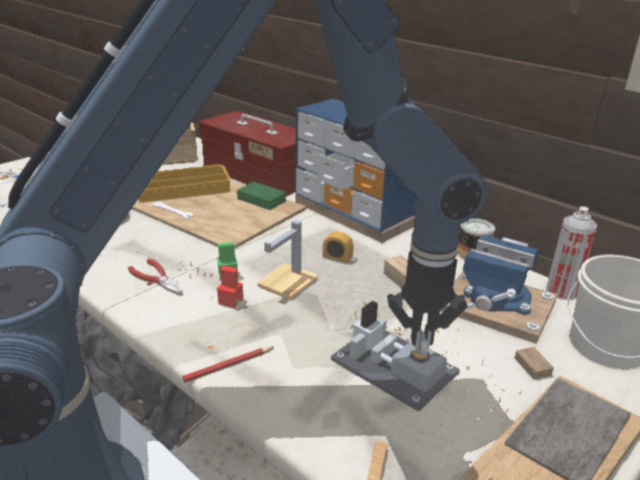

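The jaw's front corner moved back by about (5, 3) px, or about 12–13 mm (12.6 mm expected). The gauge stays seated and the wing is in the fingers. The tape at (338,247), the pliers at (157,272) and the block, partly hidden behind the arm at (400,272), have not moved. Handing in.

```bash
python3 -c "
from station import manip
print(manip.sign_off())"
```

```text
the job is handed in; nothing more can be done
None
```

The job is done and handed in at about 19.5 s of the 51 s. I lifted the black-tabbed gauge straight up off its hook and lowered it onto the rail until I felt contact. I let go of it with one leg standing between rail and jaw. I then turned the thumbscrew clockwise to its stop, backed it off a quarter turn, and left the gripper holding the wing.

**Re-grip:** backing off in the first grasp would have taken joint 6 past its range. At the stop I let go of the wing, turned the tool half a turn and gripped it again. The screw stayed against its stop meanwhile.

**Last checks:**
- **Gauge:** it met the rail top at the predicted height (TCP z 0.0674 m), and the force then rose to 11 N with no further sinking. The closing jaw later slid it a few millimetres sideways, so its leg ended up against the rail. I did not measure its final sideways offset against the 4 mm limit.
- **Screw stop:** the moment on the screw jumped to 0.97 N m there, against about 0.1 while turning freely.
- **Back-off:** the tool turned about 89.7°. The stop angle read 43.3° in the first grasp and 43.8° in the second, so allow about half a degree. The jaw moved back about 12–13 mm in the picture, against 12.6 mm expected.
- **Final grip:** the wing is held at 50 N, with a steady force of about 7 N left on the tool.
- **Bystanders:** the tape measure and pliers look unmoved. The block was partly hidden by the arm in the last picture, but what could be seen of it was in place.

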